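# Take a tray compartment's length with a steel tape and lock the reading

### The job

Take the length of the empty compartment of the wooden specimen tray with the yellow steel tape: stand the tape gently in the tray with its end hook over the outside of the low front rail, back the case away square against its spring until its heel presses lightly against the plywood divider for a moment, put it down there and let go, then push the red lock key on top fully down so that the reading is kept. Leave the tape standing there, hooked, touching the divider and locked, and do not disturb anything else.

Things in the scene. Friction and masses are not known exactly. Their poses are not given: they have to be found in the camera images.
- tape: Loose steel tape measure, 0.6 kg, upright on a rubber sole. Yellow case 66 long, 34 wide (38 over black side grips, 14 to 44 mm up), 57 high, red key on top. Origin: centre of its underside; x towards mouth and hook, z up. Heel buffer at x=-35, mouth at x=36. Grip it across y with the TCP 40 to 45 mm above the underside. Put down and let go, the sole holds it against the blade's spring.
- tape_heel (a point): Middle of the black rubber heel buffer (26 x 26 mm), the rearmost face of the tape, yielding about 0.2 mm per newton: 35 mm behind the tape's origin, 24 mm above its underside.
- hook_lip (a point): Bottom edge, middle of the inner face, of the steel hook lip at the blade's end (lip 20 wide, 2 thick). It is 3 mm above the case's underside level; the blade's underside is 13.5 mm above it. Wound in, it is 60 mm ahead of the tape's origin, 24 mm ahead of the mouth. It moves with the blade.
- blade (a joint): How far the blade is drawn out, m: 0 wound in (24 mm showing), 0.15 at most. A spring pulls it in: 1.8 N at 0, 2.5 N at 0.15. It runs straight along the tape's x; the hook slides with it.
- lock_key (a joint): Red thumb key, 14 x 18 mm, standing out of the case top at the mouth end; m pushed down. 0 is up (blade free). It slides straight down, dragging with 5 N, stays where it is left, and its brake bites on the blade at 6 mm: press it with closed fingertips until the force rises to about 12 N.
- key_top (a point): Centre of the red key's top face: 24 mm ahead of the tape's origin, 70 mm above the underside when the key is up, 64 when down. The case top behind it is 57 mm up.
- tray: Wooden tray, fixed, 290 x 176 mm. Origin: centre of its underside, x towards the low front rail, z up. Floor top z=8; side and rear walls 8 thick, 36 high. Rail 8 thick, outer face x=145, top z=20. A 6 mm plywood divider, top z=48, is clipped across it parallel to the rail, its face 155 to 215 mm behind the rail's outer face: the place differs each time and is not measured. Bones lie behind it.
- rail_mid (a point): Middle of the rail's top outer edge: 145 mm along x from the tray's origin, 20 mm up.
- vial_red: Glass vial with red cap, 23 mm across, 58 high, standing loose at the back; origin under its centre. A bystander.
- vial_black: Glass vial with black cap, 23 mm across, 58 high, standing loose at the back; origin under its centre. A bystander.

How it is judged (in metres and radians):
On the way, in this order (a step that is already met when the one before it is completed fails the run):
1. the hook lip has caught the outer face of the front rail and the blade is being drawn out (x of hook_lip in the frame of tray between 0.1415 and 0.151 m and z of hook_lip in the frame of tray below 0.0175 m and y of hook_lip in the frame of tray between -0.07 and 0.07 m and value of joint blade above 0.01 m and value of joint lock_key below 0.003 m), for 0.1 s.
2. still hooked and not yet locked, the heel is pressed against the divider (x of hook_lip in the frame of tray between 0.1415 and 0.151 m and z of hook_lip in the frame of tray below 0.0175 m and y of hook_lip in the frame of tray between -0.07 and 0.07 m and angle between the x axis of tape and the x axis of tray, either way round below 0.09 rad and contact force between tape and divider above 0.7 N and value of joint lock_key below 0.003 m), for 0.08 s.
3. with the heel at the divider and the hook on the rail, the lock key is fully down (x of hook_lip in the frame of tray between 0.1415 and 0.151 m and z of hook_lip in the frame of tray below 0.0175 m and y of hook_lip in the frame of tray between -0.07 and 0.07 m and angle between the x axis of tape and the x axis of tray, either way round below 0.09 rad and x of tape_heel in the frame of divider below 0.0035 m and value of joint lock_key above 0.0054 m), for 0.2 s.
At the end, for the whole second after the job is handed in: The tape stands upright and at rest on the tray floor, square to the rail within 5 degrees; its hook lip is outside the front rail, at its outer face (3.5 mm inwards, 6 mm outwards) and at least 2.5 mm below the rail's top; its heel is within 3.5 mm of the divider; the key is down by 5.4 mm or more (all of step 3 and x of tape_heel in the frame of divider above -0.002 m and angle between tape's own z axis and vertical below 0.06 rad and z of tape in the frame of tray between 0.006 and 0.0115 m and linear speed of tape below 0.01 m/s); the robot touches nothing.
It fails at once if the tape is pressed against the divider with more than 25 N (contact force between tape and divider above 25 N).
It fails at once if the hook or case loads the tray with more than 60 N (contact force between tape and tray above 60 N).
It fails at once if the robot pushes on the tray or the divider with more than 10 N (contact force between any of the arm, the fingers and tray above 10 N or contact force between any of the arm, the fingers and divider above 10 N).
It fails at once if a vial is shifted by more than 15 mm (distance of any of vial_red, vial_black from where it was at the start of the episode above 0.015 m).
It also fails if it takes over 58 s, if anything falls off the work surface, if the arm or the gripper's body presses on something with over 40 N, if the wrist force passes 120 N, or if a joint passes its speed limit or range.

### The arm

A 6-joint arm with a two-finger parallel gripper is mounted at the origin on a cart in front of the work surface, level with it; the furniture and walls round the work are solid. World frame = base frame: x ahead of the robot, y to its left, z up, the work surface at z = 0. Lengths are in mm, angles in degrees, forces in N, time in s.
With the tool pointing down it reaches from about 350 to 850 mm from the base axis. Payload 8.1 kg.
Tool frame: the origin (TCP) lies between the finger pads, 19 mm behind the fingertips; this is the grasp point; z points along the fingers, y is the line along which they close (so a half turn about z gives the same grasp; the last joint's range is limited). The gripper opens to 85 mm and grips with 20 to 120 N. Pads are 22 mm wide; open, the fingers measure 114 mm over their backs; the gripper's body (76 mm by 85 mm) begins 54 mm behind the grasp point. The pads swing forward as they close: fully open they stand 13 mm farther back than shut.
Start: joints at [-71.643, 7.471, 85.268, -0, 87.261, -4.893], TCP at [236.872, -551.269, 249.992] pointing down, gripper open.
Joint ranges: [-169.43, 169.43], [-51.17, 129.36], [1.28, 143.12], [-76.62, 256.62], [0, 156.53], [-152.29, 152.29]. Speed limits (degrees/s): [136.94, 136.94, 159.86, 180, 180, 180].

### API

Orientations are given as [roll, pitch, yaw] about the fixed x, y, z axes, in that order (R = Rz(yaw) Ry(pitch) Rx(roll)).
In Python, from bench import status, eyes, r gives the robot as it stands.
- The arm moves only by the shell command python3 -m handwheel 'ROWS' [FORCE]. ROWS is a JSON object whose one key "series" holds a list that holds one entry, the list of rows, each a list of 7 numbers: the shift along the tool's x, y, z in cm, then the turn, a rotation vector about the tool's x, y, z in rad, then the opening, from 0 (shut) to 1 (fully open). In form: {"series": [[[tx, ty, tz, rx, ry, rz, claw], ...]]}. A call has 1 to 12 rows; each row is the pose to reach, as a shift and turn from the pose commanded when the call began, along the tool's axes at that moment; what a row does not reach only later rows make up. A row lasts 1/8 s, in which the tool goes at most 62.5 mm and 10.7 degrees, less where a joint would pass 70% of its speed; a pose out of reach is approached as far as the arm can. A call with a gripper value outside its range is refused whole. The fingers move at their own pace and stop on an object; FORCE is the grip in N (left out, the last holds). Time passes only in rows, so rows that repeat a pose let the fingers close. It gives the time, the measured TCP pose, the force, the opening and the grip force at its end, in the units of the state.
- status.sense(): the state, without advancing time (a new reading comes with each control period).
- eyes.snapshot(name): name is "scene" or "top"; returns a dict with "img" (400x640x3 uint8, red, green, blue), "mtx" (3x3 intrinsics, pixels), "k1" (the pictures are not rectified: a ray, as slopes to the right and down, at radius r is drawn at 1 + k1 r^2 times it, then the intrinsics apply), "R" (3x3) and "t" (3): a world point X has camera coordinates R X + t. Camera axes: x right, y down, z forward; pixel columns grow to the right and rows downward; lengths in mm; the calibration is good to about 2 mm. A picture is of the moment at which its call begins. There is no depth.
- r.hand_in(): hands the job in; it is judged then, once.
The state is a dict: "time": time; "joint_pos": joint angles; "qd": joint speeds; "joint_efforts": joint torques, N m; "tool_pos": TCP position; "tcp_rot": TCP orientation; "ft_force": force on the tool from outside, world axes, zero at the start; "wrist_torque": the same for the moment, N m; "finger_gap": finger opening in mm; "grip_force": force on a finger pad.
Only numpy, scipy, OpenCV 4.12 (cv2) and the standard library are available. Lean on these libraries where they do the work, as an engineer would, in place of code of your own. Each camera call takes 0.05 s, during which the arm holds its last target. There are 200 camera calls.

## Working session

There is one attempt and no reset: what is moved stays moved. The work goes in short steps, Python scripts to look and compute and a shell command to move; the robot and the scene stay as the last step left them, time stands still between calls to the robot, and variables do not carry over. Pictures are saved under pics/ and viewed, at most 12 in all, crops included, and the job is handed in when it is done.

```bash
mkdir -p pics; ls; python3 - <<'E'
from bench import status, eyes, r
import cv2
s=status.sense(); print(s)
for n in ("scene","top"):
    d=eyes.snapshot(n); cv2.imwrite(f"pics/{n}0.png",d["img"][:,:,::-1]); print(n,d["mtx"],d["k1"],d["R"],d["t"])
E
```

```text
pics
{'time': 0.0, 'joint_pos': array([-7.16412867e+01,  7.51354709e+00,  8.53325975e+01,  2.08504823e-03,
        8.72612206e+01, -4.89289230e+00]), 'qd': array([ 0.03604882, -0.02808817,  0.02388031,  0.00529276,  0.09246809,
        0.00808417]), 'joint_efforts': array([ 2.27662204e-03, -5.69398999e+01, -5.00549448e+01, -5.92312386e-07,
        1.50706322e-02,  4.53588041e-05]), 'tool_pos': array([ 236.72650887, -550.74436231,  248.92887421]), 'tcp_rot': array([-1.79893204e+02, -1.12324168e-02,  2.32514935e+01]), 'ft_force': array([-0.21936715, -0.28125013, -1.15610008]), 'wrist_torque': array([ 0.05963774, -0.05831762,  0.00572268]), 'grip_force': 0.0, 'finger_gap': 85.66061362176376}
scene [[514.83856257   0.         323.41359535]
 [  0.         514.83856257 206.55222491]
 [  0.           0.           1.        ]] -0.08843573629895732 [[-0.88961854 -0.45643622  0.01564718]
 [-0.22922614  0.41661653 -0.87970793]
 [ 0.39501169 -0.78619123 -0.4752569 ]] [ 547.87456344  172.29820473 1382.40358946]
top [[516.07222642   0.         320.92596169]
 [  0.         516.07222642 199.47200771]
 [  0.           0.           1.        ]] -0.11343917692635971 [[-0.02146977 -0.99973806 -0.00792889]
 [-0.98803057  0.02242876 -0.15261896]
 [ 0.15275682  0.00455729 -0.9882533 ]] [  63.77288646  628.02657124 1329.09900709]
```

View pics/scene0.png

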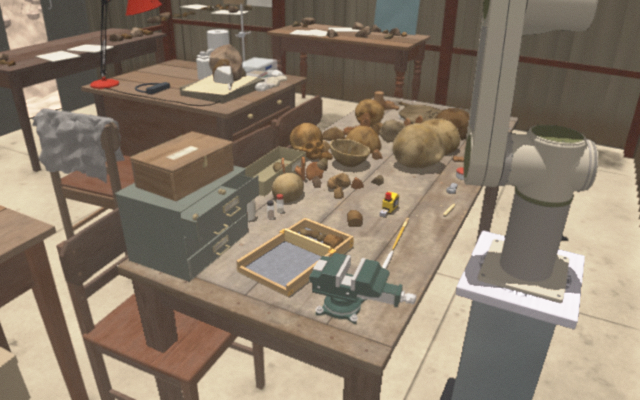

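View pics/top0.png

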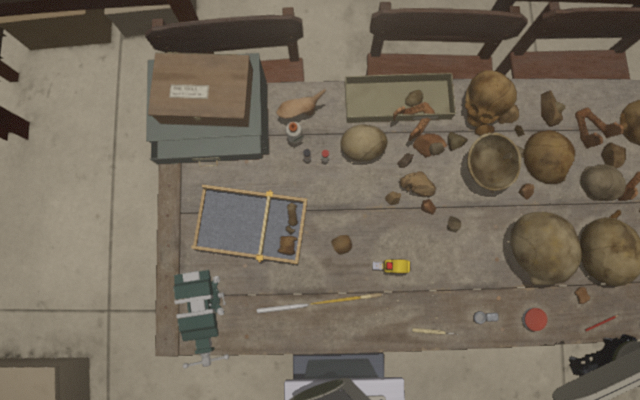

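The scene view shows the tape near (390,203). The tray is near (295,255), with the vise in front of it. In the top view the tape is at (397,266) with its hook to the left. The tray spans (193..306, 187..263), its divider runs from (268,194) to (260,258), and the low rail is on the left.

```bash
cat > h.py <<'E'
import numpy as np, cv2
from scipy.optimize import least_squares
from bench import status, eyes, r
def snap(n): return eyes.snapshot(n)
def ray(d,uv):
    K=d["mtx"]; p=np.array([(uv[0]-K[0,2])/K[0,0],(uv[1]-K[1,2])/K[1,1]])
    q=p.copy()
    for _ in range(20): q=p/(1+d["k1"]*(q@q))
    return -d["R"].T@d["t"], d["R"].T@np.r_[q,1]
def at(d,uv,z):
    c,v=ray(d,uv); return c+v*(z-c[2])/v[2]
def proj(d,X):
    X=np.atleast_2d(X); c=X@d["R"].T+d["t"]; q=c[:,:2]/c[:,2:]
    q=q*(1+d["k1"]*(q**2).sum(1))[:,None]; K=d["mtx"]
    return np.c_[q[:,0]*K[0,0]+K[0,2],q[:,1]*K[1,1]+K[1,2]]
def crop(d,x0,y0,w,h,s,name):
    im=cv2.resize(d["img"][y0:y0+h,x0:x0+w],None,fx=s,fy=s,interpolation=cv2.INTER_CUBIC)[:,:,::-1].copy()
    st=10
    for u in range(-(-x0//st)*st,x0+w,st):
        cv2.line(im,(int((u-x0+.5)*s),0),(int((u-x0+.5)*s),8),(255,0,255),1); cv2.putText(im,str(u),(int((u-x0+.5)*s)-10,20),0,.38,(255,0,255),1)
    for v in range(-(-y0//st)*st,y0+h,st):
        cv2.line(im,(0,int((v-y0+.5)*s)),(8,int((v-y0+.5)*s)),(255,0,255),1); cv2.putText(im,str(v),(10,int((v-y0+.5)*s)+4),0,.38,(255,0,255),1)
    if name: cv2.imwrite(f"pics/{name}.png",im)
    return im
E
python3 - <<'E'
from h import *
t=snap("top"); s=snap("scene")
crop(t,186,180,130,95,6,"traytop")
a=crop(t,366,252,52,30,11,None); b=crop(s,366,180,52,42,7,None)
c=np.zeros((a.shape[0]+b.shape[0],a.shape[1],3),np.uint8); c[:a.shape[0]]=a; c[a.shape[0]:,:b.shape[1]]=b
b2=c; cv2.imwrite("pics/tape.png",c); print(c.shape)
E
```

```text
(624, 572, 3)
```

View pics/traytop.png

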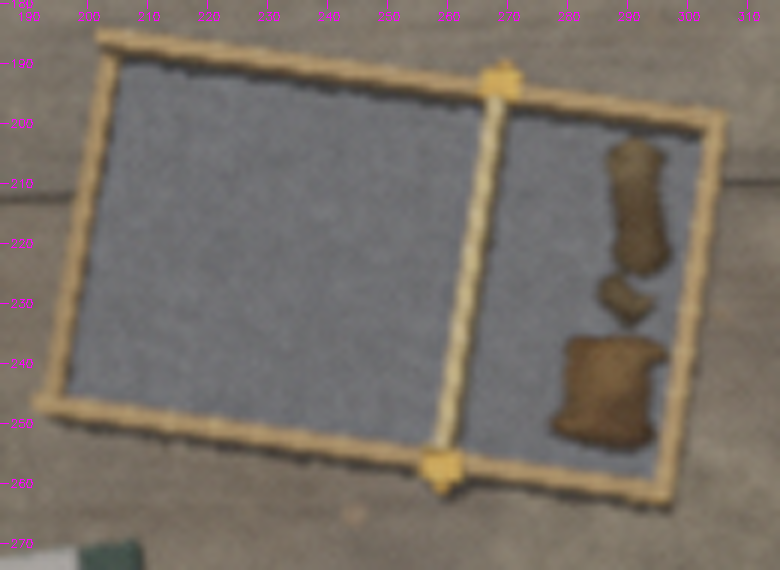

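View pics/tape.png

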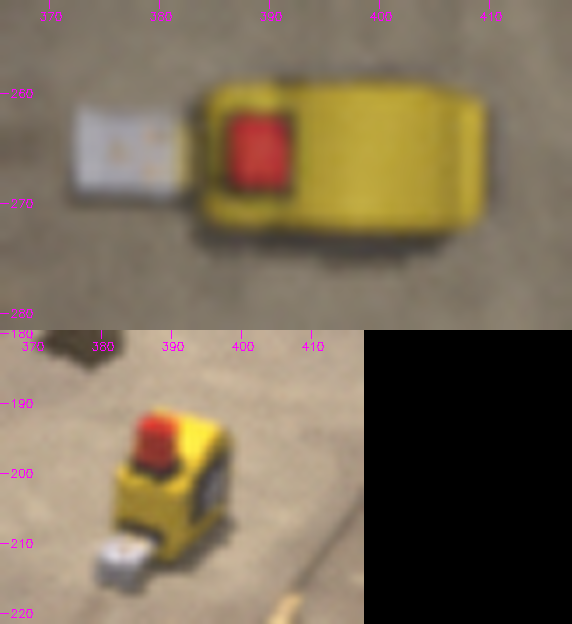

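In the tray crop, the outer wall-top corners in full-image pixels are (201.8,184.8), (306.3,198.7), (296.8,262.8) and (191.3,247.5). The divider's front top edge runs from (266.7,196.7) to (258.3,253.7). In the tape crop, the key centre is (389.1,265.3) and the hook end is (372,265.1).

```bash
python3 - <<'E'
from h import *
t=snap("top"); s=snap("scene")
print("cams",-t["R"].T@t["t"],-s["R"].T@s["t"])
obj=np.array([[145,-88,36],[-145,-88,36],[-145,88,36],[145,88,36]],float)
px=np.array([[201.8,184.8],[306.3,198.7],[296.8,262.8],[191.3,247.5]])
W=np.array([at(t,p,36) for p in px]); print(W.round(1)); 
print([np.linalg.norm(W[i]-W[(i+1)%4]).round(1) for i in range(4)])
def T(p,o):
    c,s_=np.cos(p[2]),np.sin(p[2]); o=np.asarray(o,float); return np.c_[p[0]+c*o[:,0]-s_*o[:,1],p[1]+s_*o[:,0]+c*o[:,1],o[:,2]]
best=None
for sg in (1,-1):
    o=obj*[1,sg,1]
    f=least_squares(lambda p:(proj(t,T(p,o))-px).ravel(),[560,150,1.6])
    print(sg,f.x,np.degrees(f.x[2]),f.cost)
    if best is None or f.cost<best.cost: best=f
p=best.x
def loc(X): c,s_=np.cos(p[2]),np.sin(p[2]); d=X[:2]-p[:2]; return np.array([c*d[0]+s_*d[1],-s_*d[0]+c*d[1]])
for uv in ([266.7,196.7],[258.3,253.7]): X=at(t,uv,48); print("div",X,loc(X))
for uv in ((202.2,190),(193.5,245.3)): X=at(t,uv,20); print("rail outer",X,loc(X))
# scene overlay
k=at(t,(389.1,265.3),70); h=at(t,(372,265.1),17); rr=at(t,(409.8,265.3),40)
print("key",k,"hook",h,"rear",rr, np.degrees(np.arctan2(h[1]-k[1],h[0]-k[0])), np.linalg.norm((h-k)[:2]))
print("side edges z57",at(t,(400,252+82/11-.5),57),at(t,(400,252+235/11-.5),57))
print("scene px tray",proj(s,T(p,obj)).round(1), "key",proj(s,k),"hook",proj(s,h))
crop(s,225,205,140,95,5.5,"trayscene")
E
```

```text
cams [ 418.84970471   43.61323718 1409.84089042] [ -19.17095071 1265.12108938  799.99624788]
[[679.1 373.9  36. ]
 [634.2  89.3  36. ]
 [462.9 117.5  36. ]
 [508.8 400.4  36. ]]
[np.float64(288.1), np.float64(173.6), np.float64(286.6), np.float64(172.4)]
1 [571.30484579 245.3409283    1.41215513] 80.91052891450886 1.1577850552899538
-1 [574.17597891 245.56131764   1.43370706] 82.14536353840245 8380.982356474418
div [640.15866251 194.9204394   48.        ] [-38.91005868 -75.95446736]
div [488.40015351 218.15481532  48.        ] [-39.94173549  77.56887588]
rail outer [667.50138769 376.45623697  20.        ] [144.66567848 -74.27543547]
rail outer [515.67166738 398.58549768  20.        ] [142.53151382  79.14364253]
key [ 449.91762588 -122.59589552   70.        ] hook [452.83314892 -83.19453303  17.        ] rear [ 449.1782283  -181.22667399   40.        ] 85.76808331471337 39.50908300697039
side edges z57 [ 465.98684794 -153.40997239   57.        ] [ 429.86429544 -151.95191705   57.        ]
scene px tray [[235.9 260.4]
 [304.4 217.1]
 [353.4 235.9]
 [287.8 285.5]] key [[388.23337805 192.77900161]] hook [[381.63883098 212.5511667 ]]
```

View pics/trayscene.png

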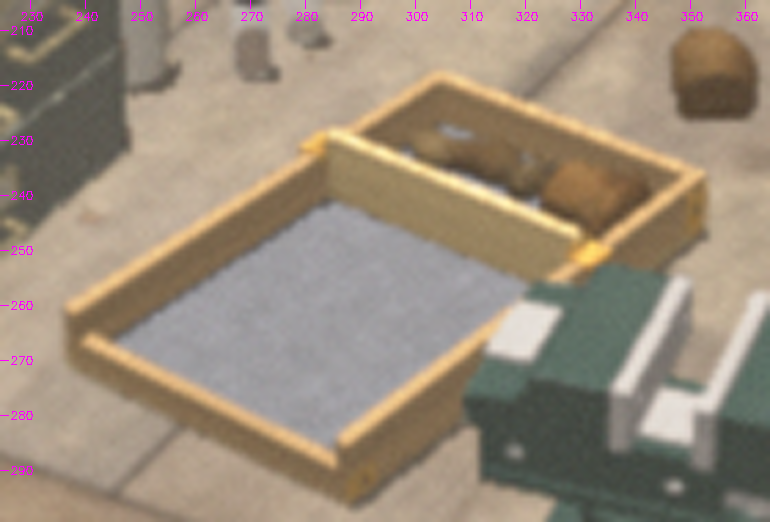

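The scene view confirms the tray fit: predicted corners agree with the observed (237,260.5), (304.5,218), (353,236.5) and (286,285.5) to about 2 px. The vials are at (255,215) and (283,210), well clear. Tray pose is about (571.3, 245.3) with yaw 81°, and the divider face is at tray x≈-39. The tape origin is about (449.7,-146) with yaw 88°.

```bash
cat >> h.py <<'E'
from scipy.spatial.transform import Rotation as Ro
def rel(xyz,yaw):
    s=status.sense(); R=Ro.from_euler("xyz",s["tcp_rot"],degrees=True); G=Ro.from_euler("xyz",[180,0,yaw],degrees=True)
    print("t",round(s["time"],2),"pos",s["tool_pos"].round(1),"rot",s["tcp_rot"].round(2),"F",s["ft_force"].round(1),"gap",s["finger_gap"].round(1))
    print("shift cm",(R.inv().apply(np.array(xyz)-s["tool_pos"])/10).round(2),"rotvec",(R.inv()*G).as_rotvec().round(3))
P=np.array([571.3,245.3]);YAW=81.0
def tray(x,y):
    a=np.radians(YAW); return P+np.array([np.cos(a)*x-np.sin(a)*y,np.sin(a)*x+np.cos(a)*y])
def totray(X):
    a=np.radians(YAW); d=np.asarray(X)[:2]-P; return np.array([np.cos(a)*d[0]+np.sin(a)*d[1],-np.sin(a)*d[0]+np.cos(a)*d[1]])
E
python3 -c "
from h import *
rel([449.7,-146,150],88)"
```

```text
Traceback (most recent call last):
  File "h.py", line 28, in rel
    print("t",round(s["time"],2),"pos",s["tool_pos"].round(1),"rot",s["tcp_rot"].round(2),"F",s["ft_force"].round(1),"gap",s["finger_gap"].round(1))
                                                                                                                           ^^^^^^^^^^^^^^^^^^^^^
AttributeError: 'float' object has no attribute 'round'
```

```bash
sed -i 's/s\["finger_gap"\].round(1)/round(s["finger_gap"],1)/' h.py
python3 -c "
from h import *
rel([449.7,-146,150],88)"
```

```text
t 0.3 pos [ 236.8 -551.1  249.7] rot [-179.96   -0.     23.25] F [-0.7  0.5  0.7] gap 85.4
shift cm [ 35.55 -28.81   9.99] rotvec [-1.00e-03 -0.00e+00 -1.13e+00]
```

```bash
python3 -m handwheel '{"series": [[[4,-3.2,0,0,0,-0.13,1],[8,-6.4,0,0,0,-0.26,1],[12,-9.6,0,0,0,-0.39,1],[16,-12.8,0.5,0,0,-0.52,1],[20,-16,1.5,0,0,-0.65,1],[24,-19.2,3,0,0,-0.78,1],[28,-22.4,5,0,0,-0.91,1],[32,-25.6,7.5,0,0,-1.04,1],[35.5,-28.8,9.5,0,0,-1.13,1],[35.5,-28.8,10,0,0,-1.13,1],[35.5,-28.8,10,0,0,-1.13,1]]]}' 30; python3 -c "
from h import *
rel([449.7,-146,42],88)
t=snap('top'); s=snap('scene')
a=crop(t,350,235,80,55,7,None); b=crop(s,355,165,80,55,7,None)
cv2.imwrite('pics/above.png',np.vstack([a,b])[:600*2]) if 0 else cv2.imwrite('pics/above.png',cv2.resize(np.vstack([a,b]),None,fx=.77,fy=.77))"
```

```text
time: 1.68
tool_pos: [449.0, -146.7, 149.8]
tcp_rot: [-180.0, 0.0, 88.0]
ft_force: [0.1, -0.1, 1.0]
finger_gap: 85.3
grip_force: 0.0
t 1.68 pos [ 449.  -146.7  149.8] rot [-1.7995e+02  1.0000e-02  8.7990e+01] F [ 0.1 -0.1  1. ] gap 85.3
shift cm [ 0.08  0.07 10.78] rotvec [-0.001  0.    -0.   ]
```

View pics/above.png

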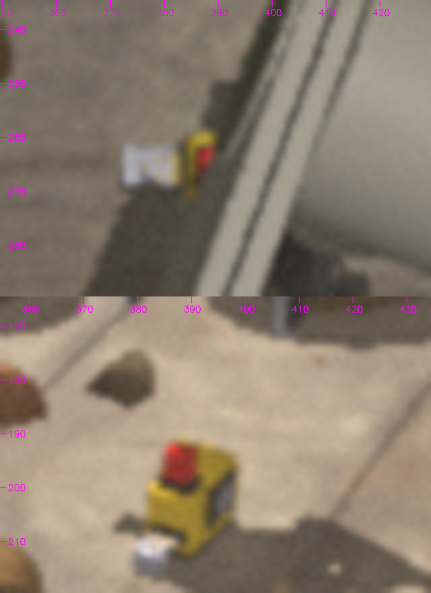

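The top view shows the arm covering the case with the hook still visible at (377,265). The scene view shows the tape unmoved at (388,203) with the hand above it. Descending and gripping.

```bash
python3 -m handwheel '{"series": [[[0.07,0.07,3,0,0,0,1],[0.07,0.07,6,0,0,0,1],[0.07,0.07,8.5,0,0,0,1],[0.07,0.07,10,0,0,0,1],[0.07,0.07,10.7,0,0,0,1],[0.07,0.07,10.7,0,0,0,0.6],[0.07,0.07,10.7,0,0,0,0.4],[0.07,0.07,10.7,0,0,0,0.3],[0.07,0.07,10.7,0,0,0,0.3],[0.07,0.07,10.7,0,0,0,0.3],[0.07,0.07,10.7,0,0,0,0.3],[0.07,0.07,10.7,0,0,0,0.3]]]}' 35
```

```text
time: 3.28
tool_pos: [450.5, -146.2, 44.0]
tcp_rot: [180.0, 0.0, 88.0]
ft_force: [-3.3, 0.1, 6.1]
finger_gap: 37.2
grip_force: 38.1
```

```bash
python3 -m handwheel '{"series": [[[0,0,-0.5,0,0,0,0.3],[0,0,-2,0,0,0,0.3],[0,0,-5,0,0,0,0.3],[0,0,-8,0,0,0,0.3],[0,0,-11,0,0,0,0.3],[0,0,-12,0,0,0,0.3],[0,0,-12,0,0,0,0.3]]]}'
python3 -c "
from h import *
s=status.sense(); print(s['wrist_torque'])
x=tray(93,0); print(x); rel([x[0],x[1],163],81)"
```

```text
time: 4.15
tool_pos: [450.4, -145.9, 163.4]
tcp_rot: [179.9, 0.0, 88.0]
ft_force: [-0.5, 0.1, -5.3]
finger_gap: 37.1
grip_force: 36.8
[0.00105657 0.00656475 0.0116877 ]
[585.84840525 337.15501568]
t 4.15 pos [ 450.4 -145.9  163.4] rot [1.7993e+02 2.0000e-02 8.8000e+01] F [-0.5  0.1 -5.3] gap 37.1
shift cm [4.875e+01 1.185e+01 4.000e-02] rotvec [0.001 0.    0.122]
```

```bash
python3 -m handwheel '{"series": [[[3,0.7,0,0,0,0.01,0.3],[8,1.9,0,0,0,0.02,0.3],[13,3.2,0,0,0,0.03,0.3],[18,4.4,0,0,0,0.045,0.3],[23,5.6,0,0,0,0.06,0.3],[28,6.8,0,0,0,0.075,0.3],[33,8,0,0,0,0.09,0.3],[38,9.2,0,0,0,0.1,0.3],[43,10.4,0,0,0,0.11,0.3],[47,11.4,0,0,0,0.122,0.3],[48.7,11.9,0,0,0,0.122,0.3],[48.7,11.9,0,0,0,0.122,0.3]]]}'
python3 -m handwheel '{"series": [[[0,0,2,0,0,0,0.3],[0,0,4,0,0,0,0.3],[0,0,6,0,0,0,0.3],[0,0,7.5,0,0,0,0.3],[0,0,8,0,0,0,0.3],[0,0,8,0,0,0,0.3]]]}'
python3 - <<'E'
from h import *
x=tray(93,0); rel([x[0],x[1],52],81)
t=snap("top"); s=snap("scene")
d=[np.cos(np.radians(81)),np.sin(np.radians(81))]; p=status.sense()["tool_pos"]
h=np.array([p[0]+62*d[0],p[1]+62*d[1],p[2]-44+17]); print("hook end pred top",proj(t,h),"scene",proj(s,h))
a=crop(t,180,180,78,80,7,None); b=crop(s,220,205,78,80,7,None)
cv2.imwrite("pics/hook1.png",cv2.resize(np.hstack([a,b]),None,fx=.73,fy=.73))
E
```

```text
time: 5.65
tool_pos: [584.8, 337.6, 160.0]
tcp_rot: [-179.8, 0.1, 81.1]
ft_force: [-0.6, 0.3, -6.8]
finger_gap: 37.0
grip_force: 36.9
time: 6.4
tool_pos: [586.0, 336.6, 82.8]
tcp_rot: [-180.0, 0.0, 81.0]
ft_force: [-0.1, 0.5, -7.3]
finger_gap: 37.6
grip_force: 36.9
t 6.4 pos [586.  336.6  82.8] rot [-1.7999e+02  1.0000e-02  8.1000e+01] F [-0.1  0.5 -7.3] gap 37.6
shift cm [ 0.05 -0.02  3.08] rotvec [-0.  0. -0.]
hook end pred top [[190.51429642 214.08037009]] scene [[257.65990524 267.34089888]]
```

View pics/hook1.png

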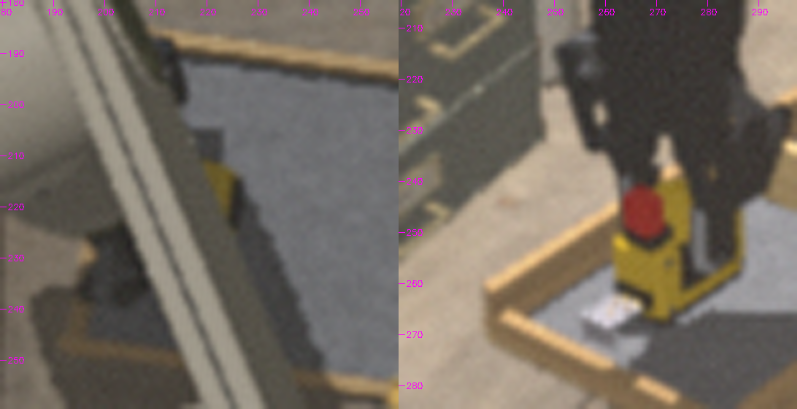

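The scene view shows the hook at about (258.5,268), against a predicted (257.7,267.3), so the grasp offset is as assumed. The tape is square, and its hook is above and just beyond the rail line. Lowering gently.

```bash
python3 -m handwheel '{"series": [[[0,0,0.8,0,0,0,0.3],[0,0,1.6,0,0,0,0.3],[0,0,2.2,0,0,0,0.3],[0,0,2.6,0,0,0,0.3],[0,0,2.8,0,0,0,0.3],[0,0,2.9,0,0,0,0.3],[0,0,2.9,0,0,0,0.3],[0,0,2.9,0,0,0,0.3]]]}'
python3 - <<'E'
from h import *
x=tray(93,0); rel([x[0],x[1],52],81)
s=snap("scene")
d=[np.cos(np.radians(81)),np.sin(np.radians(81))]; p=status.sense()["tool_pos"]
h=np.array([p[0]+62*d[0],p[1]+62*d[1],p[2]-44+17]); print("scene",proj(s,h), "rail", proj(s,[*tray(145,0),20]))
crop(s,225,225,78,70,8,"hook2")
E
```

```text
time: 7.5
tool_pos: [586.2, 336.8, 54.3]
tcp_rot: [180.0, -0.0, 81.0]
ft_force: [0.7, 0.1, -6.0]
finger_gap: 37.2
grip_force: 36.9
t 7.5 pos [586.2 336.8  54.3] rot [ 1.7998e+02 -2.0000e-02  8.1000e+01] F [ 0.7  0.1 -6. ] gap 37.2
shift cm [ 0.03 -0.04  0.23] rotvec [ 0. -0.  0.]
scene [[258.45811641 277.07070295]] rail [[261.30017798 277.67195532]]
```

View pics/hook2.png

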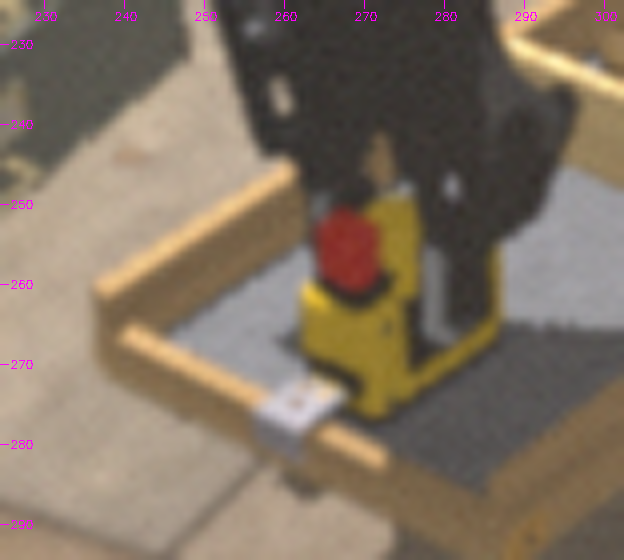

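The hook now straddles the rail with its lip hanging outside it, at about (260,278). Drawing the case back.

```bash
python3 -m handwheel '{"series": [[[-0.2,0,0.1,0,0,0,0.3],[-0.5,0,0.1,0,0,0,0.3],[-0.9,0,0.1,0,0,0,0.3],[-1.4,0,0.1,0,0,0,0.3],[-2.1,0,0.1,0,0,0,0.3],[-3,0,0.1,0,0,0,0.3],[-4,0,0.1,0,0,0,0.3],[-5,0,0.1,0,0,0,0.3],[-6,0,0.1,0,0,0,0.3],[-7,0,0.1,0,0,0,0.3],[-7.7,0,0.1,0,0,0,0.3],[-8,0,0.1,0,0,0,0.3]]]}'
python3 - <<'E'
from h import *
x=tray(0,0); rel([x[0],x[1],53],81); print(totray(status.sense()["tool_pos"]))
t=snap("top");s=snap("scene")
a=crop(t,180,180,78,80,7,None); b=crop(s,225,215,78,80,7,None)
cv2.imwrite("pics/draw.png",cv2.resize(np.hstack([a,b]),None,fx=.73,fy=.73))
E
```

```text
time: 9.05
tool_pos: [573.5, 257.2, 53.0]
tcp_rot: [-180.0, -0.0, 81.0]
ft_force: [-1.4, 1.8, -6.1]
finger_gap: 37.1
grip_force: 36.6
t 9.05 pos [573.5 257.2  53. ] rot [-180.     -0.     80.98] F [-1.4  1.8 -6.1] gap 37.1
shift cm [-1.21 -0.03  0.  ] rotvec [-0. -0. -0.]
[12.07989489 -0.32145588]
```

View pics/draw.png

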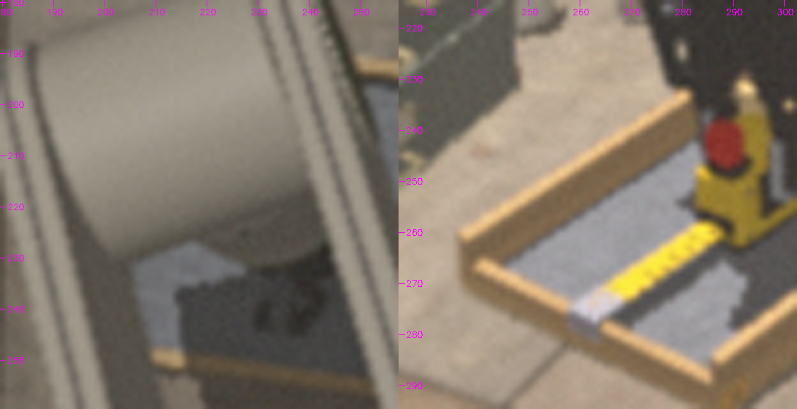

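The scene view shows the yellow blade drawn out, its hook at the rail (262,276) and the case moved back. Closing in on the divider and lowering.

```bash
python3 -m handwheel '{"series": [[[-0.3,0,0,0,0,0,0.3],[-0.6,0,0,0,0,0,0.3],[-0.8,0,0,0,0,0,0.3],[-0.9,0,0.02,0,0,0,0.3],[-0.9,0,0.04,0,0,0,0.3],[-0.9,0,0.06,0,0,0,0.3],[-0.9,0,0.06,0,0,0,0.3]]]}'
python3 -m handwheel '{"series": [[[0,0,0.02,0,0,0,0.3],[0,0,0.04,0,0,0,0.3],[0,0,0.04,0,0,0,0.3],[0,0,0.04,0,0,0,0.3]]]}'
```

```text
time: 10.02
tool_pos: [572.2, 248.9, 52.4]
tcp_rot: [180.0, -0.0, 81.0]
ft_force: [-0.0, 2.6, -5.3]
finger_gap: 37.0
grip_force: 36.7
time: 10.52
tool_pos: [572.2, 248.9, 52.2]
tcp_rot: [180.0, -0.0, 81.0]
ft_force: [-1.8, 3.3, -3.5]
finger_gap: 36.7
grip_force: 37.2
```

```bash
python3 -m handwheel '{"series": [[[0,0,0.02,0,0,0,0.3],[0,0,0.04,0,0,0,0.3],[0,0,0.04,0,0,0,0.3],[0,0,0.04,0,0,0,0.3]]]}'
```

```text
time: 11.02
tool_pos: [572.3, 249.0, 52.1]
tcp_rot: [180.0, -0.0, 81.0]
ft_force: [-3.8, 3.5, 2.3]
finger_gap: 37.0
grip_force: 37.9
```

```bash
python3 -m handwheel '{"series": [[[-0.1,0,-0.03,0,0,0,0.3],[-0.2,0,-0.03,0,0,0,0.3],[-0.3,0,-0.03,0,0,0,0.3],[-0.3,0,-0.03,0,0,0,0.3]]]}'
for i in 1; do python3 -m handwheel '{"series": [[[-0.05,0,0,0,0,0,0.3],[-0.1,0,0,0,0,0,0.3],[-0.1,0,0,0,0,0,0.3]]]}'; done
```

```text
time: 11.52
tool_pos: [572.1, 246.3, 52.1]
tcp_rot: [179.9, -0.1, 81.0]
ft_force: [-0.7, 5.0, -1.6]
finger_gap: 37.2
grip_force: 37.0
time: 11.9
tool_pos: [572.0, 245.4, 52.1]
tcp_rot: [179.9, -0.1, 81.0]
ft_force: [-0.8, 5.7, -1.3]
finger_gap: 37.0
grip_force: 37.0
```

```bash
python3 -m handwheel '{"series": [[[-0.05,0,0,0,0,0,0.3],[-0.1,0,0,0,0,0,0.3],[-0.1,0,0,0,0,0,0.3]]]}'
```

```text
time: 12.28
tool_pos: [571.9, 244.4, 52.1]
tcp_rot: [179.9, -0.1, 81.0]
ft_force: [-0.8, 5.6, -1.0]
finger_gap: 37.2
grip_force: 37.0
```

```bash
python3 -m handwheel '{"series": [[[-0.05,0,0,0,0,0,0.3],[-0.1,0,0,0,0,0,0.3],[-0.1,0,0,0,0,0,0.3]]]}'
```

```text
time: 12.65
tool_pos: [571.7, 243.4, 52.1]
tcp_rot: [179.9, -0.1, 81.0]
ft_force: [-0.5, 5.7, -1.5]
finger_gap: 37.1
grip_force: 37.0
```

```bash
python3 -m handwheel '{"series": [[[-0.05,0,0,0,0,0,0.3],[-0.1,0,0,0,0,0,0.3],[-0.1,0,0,0,0,0,0.3]]]}' | grep -E "tool_pos|ft_f"
```

```text
tool_pos: [571.5, 242.4, 52.1]
ft_force: [-1.1, 6.8, -2.3]
```

```bash
python3 -m handwheel '{"series": [[[-0.05,0,0,0,0,0,0.3],[-0.1,0,0,0,0,0,0.3],[-0.1,0,0,0,0,0,0.3]]]}' | grep -E "tool_pos|ft_f"
```

```text
tool_pos: [571.5, 242.3, 52.2]
ft_force: [0.9, 9.6, -3.5]
```

```bash
python3 -m handwheel '{"series": [[[-0.05,0,0,0,0,0,0.3],[-0.1,0,0,0,0,0,0.3],[-0.1,0,0,0,0,0,0.3]]]}' | grep -E "tool_pos|ft_f"
```

```text
tool_pos: [571.5, 242.2, 52.2]
ft_force: [1.1, 12.9, -5.0]
```

Contact with the divider registered: the force rose about 7 N with the motion stopped. Easing off a little, seating the tape and releasing.

```bash
python3 -m handwheel '{"series": [[[0.05,0,0.02,0,0,0,0.3],[0.08,0,0.04,0,0,0,0.3],[0.08,0,0.04,0,0,0,0.3]]]}'
python3 -m handwheel '{"series": [[[0,0,0,0,0,0,0.45],[0,0,0,0,0,0,0.55],[0,0,0,0,0,0,0.7],[0,0,0,0,0,0,0.7],[0,0,0,0,0,0,0.7],[0,0,0,0,0,0,0.7]]]}'
```

```text
time: 14.15
tool_pos: [571.5, 242.2, 52.2]
tcp_rot: [179.9, -0.2, 81.0]
ft_force: [0.0, 8.6, -0.3]
finger_gap: 37.5
grip_force: 37.3
time: 14.9
tool_pos: [570.9, 240.6, 51.5]
tcp_rot: [180.0, 0.0, 81.0]
ft_force: [-0.4, -0.3, 0.0]
finger_gap: 59.9
grip_force: 0.0
```

```bash
python3 -m handwheel '{"series": [[[0,0,-1,0,0,0,0.7],[0,0,-3,0,0,0,0.7],[0,0,-6,0,0,0,0.7],[0,0,-9,0,0,0,0],[0,0,-10,0,0,0,0],[0,0,-10,0,0,0,0],[0,0,-10,0,0,0,0]]]}' 30
python3 - <<'E'
from h import *
o=np.array([571.5,242.2]); a=np.radians(81); d=np.array([np.cos(a),np.sin(a)])
k=o+24*d; rel([*k,101],81)
s=snap("scene"); print("key pred scene",proj(s,[*k,78]))
crop(s,240,200,95,75,8,"rel")
E
```

```text
time: 15.78
tool_pos: [570.1, 240.4, 150.1]
tcp_rot: [-179.9, 0.1, 81.0]
ft_force: [0.6, 0.4, 0.5]
finger_gap: 0.2
grip_force: 0.0
t 15.78 pos [570.1 240.4 150.1] rot [-1.7989e+02  5.0000e-02  8.1000e+01] F [0.6 0.4 0.5] gap 0.2
shift cm [2.6  0.12 4.91] rotvec [-0.002  0.001  0.   ]
key pred scene [[291.70616323 237.71910559]]
```

View pics/rel.png

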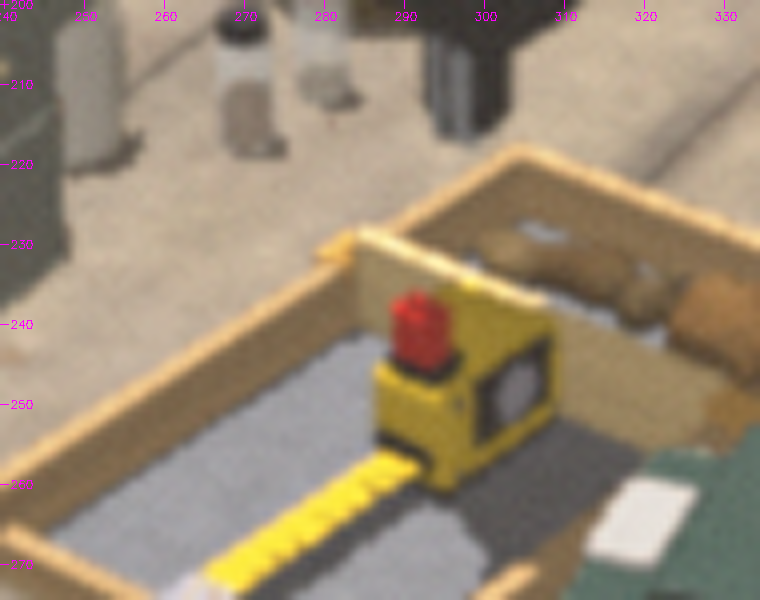

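The picture shows the tape standing with its heel at the divider and its blade out. The key top is at (292,237.4), against a predicted (291.7,237.7). Vials and tray are undisturbed. Now pressing the key with closed fingertips.

```bash
python3 -m handwheel '{"series": [[[1,0.05,0,0,0,0,0],[2.2,0.05,1.5,0,0,0,0],[2.6,0.05,3,0,0,0,0],[2.6,0.05,4.2,0,0,0,0],[2.6,0.05,4.8,0,0,0,0],[2.6,0.05,4.9,0,0,0,0],[2.6,0.05,4.9,0,0,0,0]]]}'
python3 -m handwheel '{"series": [[[0,0,0.15,0,0,0,0],[0,0,0.3,0,0,0,0],[0,0,0.45,0,0,0,0],[0,0,0.6,0,0,0,0],[0,0,0.6,0,0,0,0]]]}'
```

```text
time: 16.7
tool_pos: [575.8, 266.2, 103.0]
tcp_rot: [180.0, -0.0, 81.0]
ft_force: [-0.2, -0.8, 0.4]
finger_gap: -0.1
grip_force: 0.0
time: 17.32
tool_pos: [575.5, 266.3, 96.6]
tcp_rot: [180.0, -0.0, 81.0]
ft_force: [-0.0, 1.5, 1.2]
finger_gap: -0.2
grip_force: 0.4
```

```bash
python3 -m handwheel '{"series": [[[0,0,0.1,0,0,0,0],[0,0,0.2,0,0,0,0],[0,0,0.3,0,0,0,0],[0,0,0.4,0,0,0,0],[0,0,0.4,0,0,0,0]]]}'
```

```text
time: 17.95
tool_pos: [575.5, 266.4, 92.4]
tcp_rot: [180.0, -0.0, 81.0]
ft_force: [-1.0, 0.6, 4.8]
finger_gap: -0.2
grip_force: 1.9
```

```bash
python3 -m handwheel '{"series": [[[0,0,0.08,0,0,0,0],[0,0,0.16,0,0,0,0],[0,0,0.2,0,0,0,0],[0,0,0.2,0,0,0,0]]]}'
```

```text
time: 18.45
tool_pos: [575.5, 266.4, 90.7]
tcp_rot: [180.0, -0.0, 81.0]
ft_force: [-0.8, 0.8, 5.0]
finger_gap: -0.4
grip_force: 2.8
```

```bash
python3 -m handwheel '{"series": [[[0,0,0.05,0,0,0,0],[0,0,0.1,0,0,0,0],[0,0,0.1,0,0,0,0]]]}'
```

```text
time: 18.82
tool_pos: [575.7, 266.4, 90.3]
tcp_rot: [180.0, -0.0, 81.0]
ft_force: [-1.8, 0.2, 9.0]
finger_gap: 0.3
grip_force: 4.5
```

```bash
python3 -m handwheel '{"series": [[[0,0,0.05,0,0,0,0],[0,0,0.1,0,0,0,0],[0,0,0.1,0,0,0,0]]]}'
```

```text
time: 19.2
tool_pos: [576.0, 266.5, 90.0]
tcp_rot: [179.9, -0.0, 81.0]
ft_force: [-3.2, -0.8, 13.3]
finger_gap: 0.2
grip_force: 6.2
```

The force rose to 13 N against the stop. Retracting straight up.

```bash
python3 -m handwheel '{"series": [[[0,0,-0.3,0,0,0,0],[0,0,-1.5,0,0,0,0],[0,0,-4,0,0,0,0],[0,0,-8,0,0,0,0],[0,0,-12,0,0,0,0],[-5,0,-14,0,0,0,0],[-10,0,-14,0,0,0,0],[-10,0,-14,0,0,0,0]]]}'
python3 - <<'E'
from h import *
o=np.array([571.5,242.2]); a=np.radians(81); d=np.array([np.cos(a),np.sin(a)])
k=o+24*d
s=snap("scene"); print("key pred scene up/down",proj(s,[[*k,78],[*k,72]]))
crop(s,240,205,95,75,8,"fin")
E
```

```text
time: 20.2
tool_pos: [559.7, 164.5, 229.2]
tcp_rot: [180.0, 0.0, 80.8]
ft_force: [-0.1, 0.2, 0.3]
finger_gap: -0.0
grip_force: 0.0
key pred scene up/down [[291.70616323 237.71910559]
 [291.73827139 239.6402164 ]]
```

View pics/fin.png

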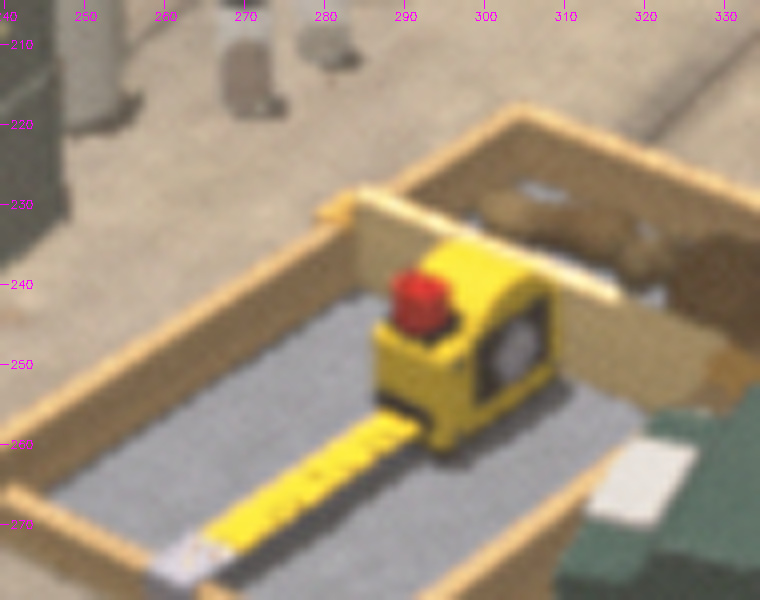

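The key is about 2 px lower, top at roughly (292,239.6). The tape still stands in the same place, hooked at (262,275), with its heel at the divider and the arm clear.

```bash
python3 -c "
from bench import r
print(r.hand_in())"
```

```text
the job is handed in; nothing more can be done
None
```

The tape stands hooked over the front rail with its heel at the divider and the lock key pressed down; the job was handed in at about 20 s with the arm clear, and no verdict was returned.

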